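Right the parts cup and empty the sander's catch tray into it

TASK

The blue square cup stands mouth-down on the green cutting mat: turn it over so that it stands mouth-up on the mat, and let go of it. Then collect the finished wooden knob from the catch tray of the grey machine into the cup, leaving the cup standing on the mat. Do not shift or knock over the mug, the glue bottle or the roll of tape.

Things in the scene. Friction and masses are not known exactly. Their poses are not given: they have to be found in the camera images.
- mat: green cutting mat fixed flat on the bench, 240 (x) by 300 (y) mm, 3 mm thick; origin at the centre of its underside, z up
- cup: loose blue square plastic cup, 66 by 66 mm outside, 58 by 58 inside, 76 high, straight walls and closed end 4 mm thick, white band round the outside at the mouth, 0.14 kg. Origin: centre of the open mouth, in the rim plane. z runs from the mouth to the closed end: up while the cup is mouth-down, down when it stands mouth-up; x and y are square to the walls
- cup_base (a point): centre of the outer face of the cup's closed end, 76 mm along the cup's z from its origin
- cup_middle (a point): centre of the cup's volume, 38 mm along the cup's z from its origin
- machine: grey sanding machine with orange top, fixed; an aluminium catch tray in front of it. Origin: centre of the tray's underside; x points into the machine, z up. Tray 180 (x) by 240 (y) mm outside, walls 4 thick and 16 high, floor 4 thick. A foot 30 mm high begins at x = 85 mm, with a sloping chute over it up to 90 high; housing 260 wide (y), 216 high from x = 170 mm
- knob: loose turned wooden knob standing in the catch tray, 34 mm high: foot 32 mm in diameter up to 22 mm, then tapering to a stem of 22 mm in diameter from 27 to 34 mm; 22 g. Origin: centre of its underside, z along its axis to the stem
- knob_mid (a point): point on the knob's axis 17 mm above its underside
- mug: bystander: white mug, 76 mm in diameter, 85 mm high, handle to its +y; origin at the centre of its underside
- glue: bystander: yellow glue bottle, 52 mm in diameter, 140 mm high; origin at the centre of its underside
- tape: bystander: roll of tape lying flat, 90 mm in diameter, 24 mm high; origin at the centre of its underside
Things that resemble listed ones, but are neither listed nor needed, are in the scene too. Of the things that look like the cup, take the one that is farthest to the robot's left at the start.

How it is judged:
By the outcome, as a careful person would: the job done as asked, in the order asked, and still so for the second after the job is handed in, with the robot touching nothing.
It also fails if it takes over 70 s, if anything falls off the work surface, if the arm or the gripper's body presses on something with over 40 N, if the wrist force passes 120 N, or if a joint passes its speed limit or range.

ROBOT

A 6-joint arm with a two-finger parallel gripper is mounted at the origin on the work surface. World frame = base frame: x ahead of the robot, y to its left, z up, the work surface at z = 0. Lengths are in m, angles in degrees, forces in N, time in s.
With the tool pointing down it reaches from about 0.375 to 0.9 m from the base axis. Payload 3.1 kg.
Tool frame: the origin (TCP) lies at the very end of the fingers, on their centre line; the grasp point (between the pads) lies 19 mm behind it (bot.tcp_to_grasp is the distance from the TCP to the grasp point, in m); z points along the fingers, y is the line along which they close (so a half turn about z gives the same grasp; the last joint's range is limited). The gripper opens to 87 mm and grips with 3 to 60 N. Pads are 19 mm wide; open, the fingers measure 117 mm over their backs; the gripper's body (75 mm by 190 mm) begins 51 mm behind the grasp point.
Start: joints at [60.476, 30.224, 82.088, -0, 67.689, -10.227], TCP at [0.207, 0.59, 0.223] pointing down, gripper open.
Joint ranges: [-176.69, 176.69], [-43.24, 126.21], [12.49, 139.97], [-82, 262], [0, 151.66], [-163.58, 163.58]. Speed limits (degrees/s): [159.86, 159.86, 180, 180, 180, 180].

INTERFACE

Orientations are given as a 3x3 rotation matrix whose columns are the frame's x, y, z axes.
In Python, from rig import telemetry, capture, camera_info, job, bot gives the robot as it stands. The module is installed in compiled form; this text tells all that it offers.
- The arm moves only by the tool carry_out, never from a script. Its argument "deltas" is a list that holds one entry, the list of rows, each a list of 7 numbers: the shift along the tool's x, y, z scaled (see below), then the turn, a rotation vector about the tool's x, y, z scaled (see below), then the closure, from -1 (fully open) to 1 (shut). In form: [[[dx, dy, dz, ax, ay, az, claw], ...]]. A call has exactly 10 rows; each row is the pose to reach, as a shift and turn from the pose commanded when the call began, along the tool's axes at that moment, turning the shorter way round; what a row does not reach only later rows make up. The controller multiplies each number of a shift by 15 cm and each number of a turn by 360 degrees. A row lasts 1/12 s, in which the tool goes at most 41.7 mm and 7.16 degrees, less where a joint would pass 70% of its speed; a pose out of reach is approached as far as the arm can. A call with a number of a shift or a turn outside -1 to 1 is refused whole. A call with a gripper value outside its range is refused whole. The fingers move at their own pace and stop on an object; the grip force is fixed at half the most. Time passes only in rows, so rows that repeat a pose let the fingers close, or fill a call up. It gives the time, the measured TCP pose, the force, the opening and the grip force at its end, in the units of the state.
- telemetry.read_state(): the state, without advancing time (a new reading comes with each control period).
- capture(name): name is "scene" or "side" or "wrist"; returns the picture (384x512x3 uint8, red, green, blue); there is no depth.
- camera_info(name): a dict with "mtx" (3x3 intrinsics, pixels), "cam_to_world" (4x4, takes a point from camera to world coordinates); the wrist camera has in their place "T_tool_cam" (4x4, takes a point from camera to tool coordinates, whose origin is the TCP and whose axes are the flange's). Camera axes: x right, y down, z forward; pixel columns grow to the right and rows downward; lengths in m; the calibration is good to about 2 mm. A picture is of the moment at which its call begins: read the wrist's pose just before it. camera_info takes no time and is no camera call.
- job.hand_in(): hands the job in; it is judged then, once.
The state is a dict: "time_s": time; "joint_positions": joint angles; "qvel": joint speeds; "tau": joint torques, N m; "position": TCP position; "tcp_rot": TCP orientation; "force": force on the tool from outside, world axes, zero at the start; "moment": the same for the moment, N m; "opening": opening from 0.0 (shut) to 1.0 (fully open); "grasp_force": force on a finger pad.
Only numpy, scipy, OpenCV 4.12 (cv2) and the standard library are available. Lean on these libraries where they do the work, as an engineer would, in place of code of your own. Each camera call takes 0.05 s, during which the arm holds its last target. There are 200 camera calls.

## Working session

There is one attempt and no reset: what is moved stays moved. The work goes in short steps, Python scripts to look and compute and a tool call to move; the robot and the scene stay as the last step left them, time stands still between calls to the robot, and variables do not carry over. Pictures are saved under pics/ and viewed, at most 10 in all, crops included, and the job is handed in when it is done.

Besides the shell and the picture viewer there is one more tool, called after "Request:" in YAML: its name, and indented under it one key for each argument. carry_out: Moves the arm, as the interface text tells. Its arguments: {"type":"object","properties":{"deltas":{"type":"array","items":{"type":"array","items":{"type":"array","items":{"type":"number"}}}}},"required":["deltas"]}

```bash
mkdir -p pics; python3 - <<'E'
from rig import telemetry, capture, camera_info, job, bot
import cv2,numpy as np
s=telemetry.read_state(); print(s)
for n in("scene","side","wrist"):
    im=capture(n); cv2.imwrite(f"pics/{n}0.png",cv2.resize(im[:,:,::-1],(800,600),interpolation=cv2.INTER_CUBIC))
    print(n,camera_info(n))
E
```

```text
{'time_s': 0.0, 'joint_positions': array([ 6.04754008e+01,  3.02792615e+01,  8.21554734e+01, -1.58667153e-04,
        6.76875454e+01, -1.02276069e+01]), 'qvel': array([ 0.01889435,  0.00890045,  0.02994541,  0.00018852,  0.00554393,
       -0.00539213]), 'tau': array([ 1.11293843e-04, -4.40038133e+01, -1.76591724e+01,  6.31416868e-02,
        5.84713288e-02, -2.00482464e-04]), 'position': array([0.20615803, 0.58926153, 0.22157352]), 'tcp_rot': array([[-9.43818451e-01,  3.30462751e-01, -1.04949439e-03],
       [ 3.30464203e-01,  9.43816697e-01, -1.85831696e-03],
       [ 3.76425792e-04, -2.10073416e-03, -9.99997723e-01]]), 'force': array([-0.13116356,  0.33292472,  0.07174766]), 'moment': array([ 0.00470739,  0.02118353, -0.06426493]), 'grasp_force': 0.0, 'opening': 0.9987036007379368}
scene {'mtx': array([[461.13197488,   0.        , 246.94452312],
       [  0.        , 461.13197488, 183.46949931],
       [  0.        ,   0.        ,   1.        ]]), 'cam_to_world': array([[-0.56455933,  0.68826961, -0.45558501,  1.12263285],
       [ 0.82524658,  0.46030746, -0.32723863,  0.37972441
[... 381 characters left out ...]
0.71721003, -0.47842859,  0.50667135, -0.75306937],
       [-0.01539384, -0.71602597, -0.69790389,  1.00020546],
       [ 0.        ,  0.        ,  0.        ,  1.        ]])}
wrist {'mtx': array([[323.69983953,   0.        , 255.15854304],
       [  0.        , 323.69983953, 194.1271556 ],
       [  0.        ,   0.        ,   1.        ]]), 'T_tool_cam': array([[-8.85063801e-05, -9.66266637e-01, -2.57543739e-01,
         7.09003203e-02],
       [ 9.99999400e-01,  1.95766699e-04, -1.07814369e-03,
         3.47606782e-04],
       [ 1.09219276e-03, -2.57543680e-01,  9.66266040e-01,
        -1.61409013e-01],
       [ 0.00000000e+00,  0.00000000e+00,  0.00000000e+00,
         1.00000000e+00]])}
```

View pics/scene0.png

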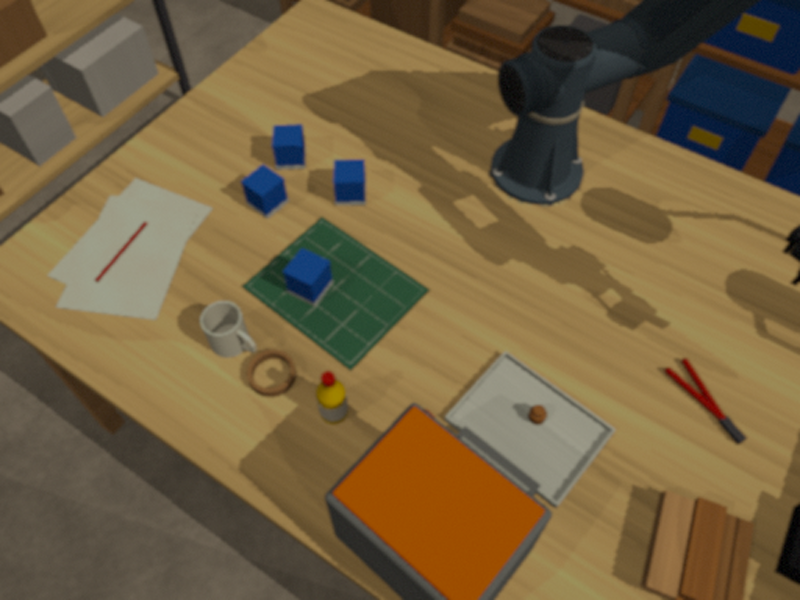

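View pics/side0.png

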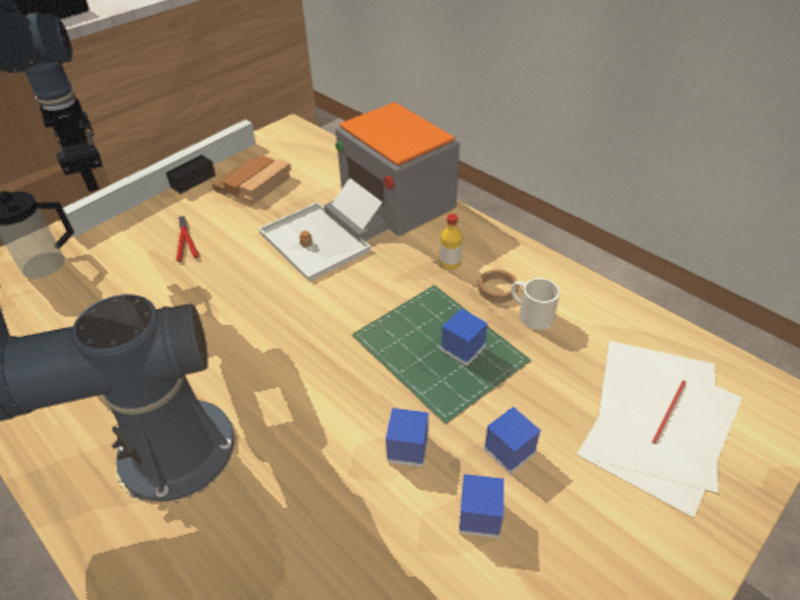

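The scene view shows four blue cups. The one on the mat is at about (308,275), the knob is in the tray at (538,413), and the mug, tape and glue are at (225,328), (270,372) and (332,398). I'll enlarge to get the corners.

```bash
python3 - <<'E'
import cv2,numpy as np
from rig import capture
a=capture("scene")[:,:,::-1];b=capture("side")[:,:,::-1]
cv2.imwrite("pics/a.png",a);cv2.imwrite("pics/b.png",b)
# scene crop x125..285,y135..235 ; side crop x220..360,y170..270
c1=cv2.resize(a[130:280,120:320],(800,600),interpolation=cv2.INTER_CUBIC)
c2=cv2.resize(b[120:270,160:360],(800,600),interpolation=cv2.INTER_CUBIC)
cv2.imwrite("pics/c1.png",c1);cv2.imwrite("pics/c2.png",c2)
c3=np.hstack([cv2.resize(a[220:325,280:396],(464,420),interpolation=cv2.INTER_CUBIC),cv2.resize(b[100:205,160:244],(336,420),interpolation=cv2.INTER_CUBIC)])
cv2.imwrite("pics/c3.png",c3)
E
```

```text
(no output)
```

View pics/c1.png

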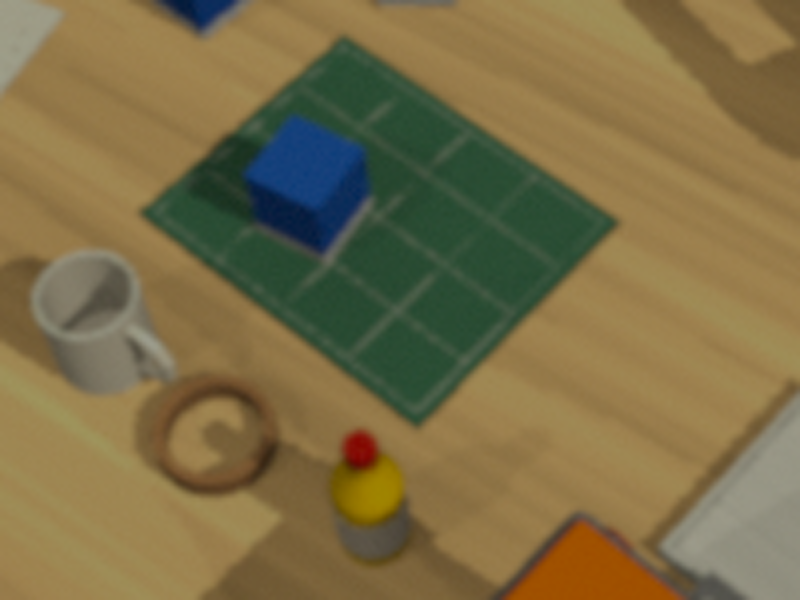

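View pics/c2.png

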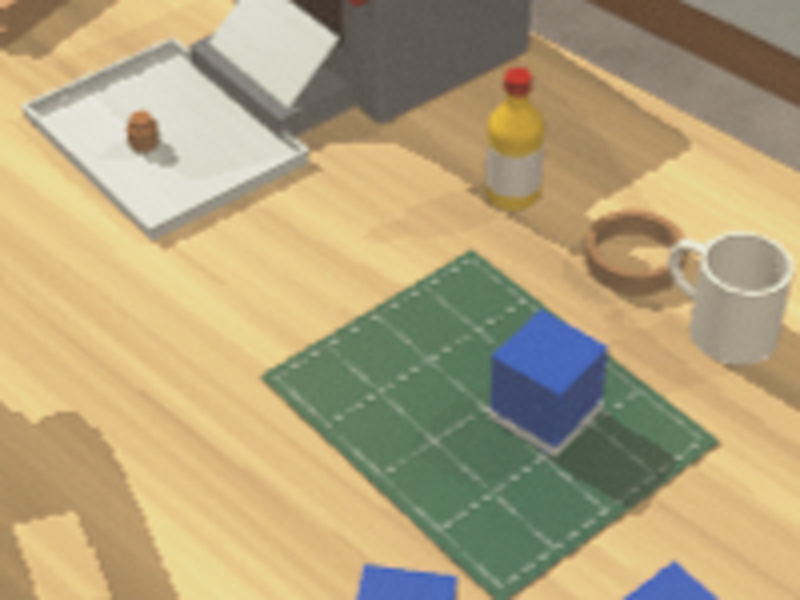

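View pics/c3.png

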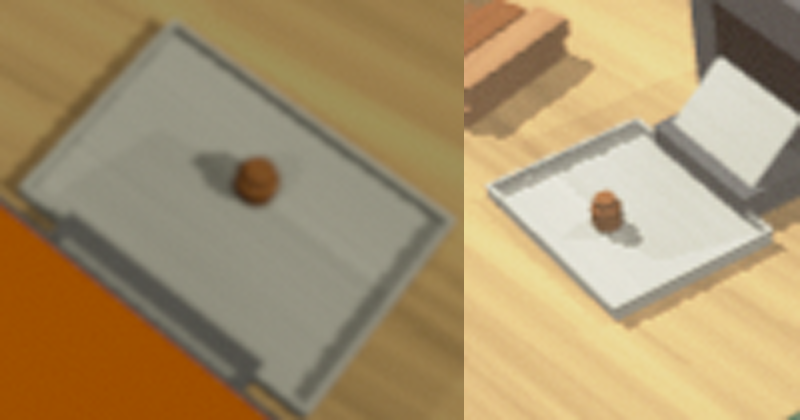

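The crops show the cup's corners, the mat and tray corners and the knob clearly in both views. Next I'll fit poses.

```bash
cat > h.py <<'E'
import numpy as np, cv2
from rig import telemetry, capture, camera_info, job, bot
from scipy.optimize import least_squares
from scipy.spatial.transform import Rotation as R
C={n:camera_info(n) for n in("scene","side")}
def proj(n,P):
    T=np.linalg.inv(C[n]["cam_to_world"]); p=np.atleast_2d(P)@T[:3,:3].T+T[:3,3]
    q=p@C[n]["mtx"].T; return q[:,:2]/q[:,2:]
def up(u,off,s=4): return (np.atleast_2d(u)+.5)/s-.5+np.array(off)
def ray(n,uv,z):
    T=C[n]["cam_to_world"]; d=T[:3,:3]@np.linalg.inv(C[n]["mtx"])@np.array([*uv,1]); return T[:3,3]+d*(z-T[2,3])/d[2]
def tri(a,b,x0=(.6,0,.05)):
    f=lambda P:np.r_[(proj("scene",P)-a).ravel(),(proj("side",P)-b).ravel()]
    r=least_squares(f,x0); return r.x.round(4),r.fun.round(1)
A=(120,130);B=(160,120)
E
python3 - <<'E'
from h import *
K=(280,220)
mat_s=up([(344,37),(618,221),(417,426),(142,211)],A); mat_d=up([(500,600),(264,376),(472,251),(718,441)],B)
for n,m in(("scene",mat_s),("side",mat_d)):
    print("mat",n,[ray(n,p,.003)[:2].round(4) for p in m])
tr_s=up([(175,25),(452,218),(305,412),(20,190)],K); tr_d=up([(155,233),(28,108),(172,42),(307,155)],B)
for n,m in(("scene",tr_s),("side",tr_d)):
    print("tray",n,[ray(n,p,.016)[:2].round(4) for p in m])
print("knob",tri(up((256,181),K),up((143,131),B)))
print("mug",tri(up((87,292),A),up((747,264),B)))
print("glue",tri(up((360,445),A),up((517,78),B)))
print("tape",tri(up((213,433),A),up((635,250),B)))
cs=up([(298,117),(368,155),(318,197),(247,173),(326,258),(374,202),(262,232)],A)
cd=up([(542,311),(606,350),(557,392),(492,354),(553,453),(490,410),(603,405)],B)
# scene top corner = farthest; fit box with unordered nearest
def corners(p):
    c,s=np.cos(p[2]),np.sin(p[2]); h=.033
    xy=np.array([[h,h],[-h,h],[-h,-h],[h,-h]])@np.array([[c,s],[-s,c]])+p[:2]
    return np.vstack([np.c_[xy,[.079]*4],np.c_[xy,[.003]*4]])
def f(p):
    P=corners(p);o=[]
    for n,m in(("scene",cs),("side",cd)):
        q=proj(n,P)
        for i,u in enumerate(m):
            Q=q[:4] if i<4 else q[4:]
            o+=list(Q[np.argmin(((Q-u)**2).sum(1))]-u)
    return np.array(o)
c0=ray("scene",cs[:4].mean(0),.079); print(c0, ray("side",cd[:4].mean(0),.079))
for y in(0,.4,.8,1.2):
    r=least_squares(f,[c0[0],c0[1],y]); print("cup",r.x.round(4),np.degrees(r.x[2]).round(1),r.cost.round(2),r.fun.round(1))
E
```

```text
mat scene [array([ 0.3833, -0.319 ]), array([ 0.413 , -0.0244]), array([ 0.6488, -0.0496]), array([ 0.6157, -0.3446])]
mat side [array([ 0.3834, -0.3189]), array([ 0.4147, -0.0254]), array([ 0.649 , -0.0494]), array([ 0.6189, -0.3449])]
tray scene [array([0.4628, 0.1786]), array([0.4893, 0.4102]), array([0.6663, 0.3876]), array([0.6377, 0.1529])]
tray side [array([0.4582, 0.1683]), array([0.4898, 0.4043]), array([0.6604, 0.3847]), array([0.6299, 0.1476])]
knob (array([0.5421, 0.2863, 0.0207]), array([ 0.1, -0. ,  0.1,  0. ]))
mug (array([ 0.7264, -0.2826,  0.085 ]), array([-0.2, -0. , -0.2,  0. ]))
glue (array([ 0.7337, -0.0239,  0.1388]), array([ 0.1, -0. ,  0.1, -0. ]))
tape (array([ 0.7409, -0.1646,  0.0155]), array([ 0.3, -0. ,  0.3, -0. ]))
[ 0.54175671 -0.2245866   0.079     ] [ 0.54382959 -0.22548277  0.079     ]
cup [ 0.5436 -0.2246  0.0539] 3.1 17.15 [-0.6 -0.6 -0.4 -1.3 -0.2  3.6 -0.4  0.4  0.3  2.   0.   1.  -0.9 -0.5
 -0.4 -0.4  0.2 -0.6 -0.1  0.9 -0.7  0.2 -0.4  1.5 -0.7  2.1 -0.8  1.6]
cup [ 0.5436 -0.2246  0.0539] 3.1 17.15 [-0.6 -0.6 -0.4 -1.3 -0.2  3.6 -0.4  0.4  0.3  2.   0.   1.  -0.9 -0.5
 -0.4 -0.4  0.2 -0.6 -0.1  0.9 -0.7  0.2 -0.4  1.5 -0.7  2.1 -0.8  1.6]
cup [ 0.5436 -0.2246  0.0539] 3.1 17.15 [-0.6 -0.6 -0.4 -1.3 -0.2  3.6 -0.4  0.4  0.3  2.   0.   1.  -0.9 -0.5
 -0.4 -0.4  0.2 -0.6 -0.1  0.9 -0.7  0.2 -0.4  1.5 -0.7  2.1 -0.8  1.6]
cup [ 0.5436 -0.2246  1.6247] 93.1 17.15 [-0.6 -0.6 -0.4 -1.3 -0.2  3.6 -0.4  0.4  0.3  2.   0.   1.  -0.9 -0.5
 -0.4 -0.4  0.2 -0.6 -0.1  0.9 -0.7  0.2 -0.4  1.5 -0.7  2.1 -0.8  1.6]
```

```bash
cat >> h.py <<'E'
def rot(yaw,tilt):
    # closing axis at yaw (deg) from world x; tilt>0: fingers point down and towards +(x_tool side)=+y
    y=np.array([np.cos(np.radians(yaw)),np.sin(np.radians(yaw)),0]); z=np.array([0,0,-1.]); x=np.cross(y,z)
    R0=np.c_[x,y,z]; return R0@R.from_rotvec([0,np.radians(tilt),0]).as_matrix()
def step(p0,R0,p1,R1):
    d=R0.T@(np.array(p1)-p0)/.15; a=np.degrees(R.from_matrix(R0.T@R1).as_rotvec())/360
    return np.r_[d,a]
def chain(p0,R0,p1,R1,n):
    sv=R.from_matrix(R0.T@R1).as_rotvec(); p0=np.array(p0);p1=np.array(p1);P,Q=p0,R0
    for i in range(1,n+1):
        p=p0+(p1-p0)*i/n; q=R0@R.from_rotvec(sv*i/n).as_matrix()
        print(step(P,Q,p,q).round(3).tolist()); P,Q=p,q
def now():
    s=telemetry.read_state(); return s["position"],s["tcp_rot"],s
E
python3 - <<'E'
from h import *
for u,v in((512,438),(407,435),(482,505)): print(ray("side",(u/1.5625,v/1.5625),.04).round(3))
for u,v in((289,145),(265,190),(349,180)): print(ray("scene",(u/1.5625,v/1.5625),.04).round(3))
p0=[.207,.59,.223];R0=rot(70.7,0)
chain(p0,R0,[.5436,-.2246,.24],rot(3,0),6)
E
```

```text
[ 0.42  -0.445  0.04 ]
[ 0.295 -0.305  0.04 ]
[ 0.283 -0.488  0.04 ]
[ 0.278 -0.487  0.04 ]
[ 0.413 -0.446  0.04 ]
[ 0.289 -0.311  0.04 ]
[-0.652, -0.731, -0.019, 0.0, 0.0, 0.031]
[-0.782, -0.589, -0.019, 0.0, 0.0, 0.031]
[-0.883, -0.424, -0.019, 0.0, 0.0, 0.031]
[-0.949, -0.244, -0.019, 0.0, 0.0, 0.031]
[-0.978, -0.053, -0.019, 0.0, 0.0, 0.031]
[-0.969, 0.139, -0.019, 0.0, 0.0, 0.031]
```

Request:
carry_out:
  deltas:
    - [[-0.326,-0.366,-0.01,0,0,0.016,-1],[-0.652,-0.731,-0.019,0,0,0.031,-1],[-0.652,-0.731,-0.019,0,0,0.031,-1],[-0.652,-0.731,-0.019,0,0,0.031,-1],[-0.652,-0.731,-0.019,0,0,0.031,-1],[-0.652,-0.731,-0.019,0,0,0.031,-1],[-0.652,-0.731,-0.019,0,0,0.031,-1],[-0.652,-0.731,-0.019,0,0,0.031,-1],[-0.652,-0.731,-0.019,0,0,0.031,-1],[-0.652,-0.731,-0.019,0,0,0.031,-1]]

```text
time_s: 1.08
position: [0.2621, 0.455, 0.2253]
tcp_rot: [[-0.863, 0.506, 0.0], [0.506, 0.863, 0.0], [0.0, 0.0, -1.0]]
force: [1.0, 0.6, 0.4]
opening: 0.997
grasp_force: 0.0
```

Request:
carry_out:
  deltas:
    - [[-0.782,-0.589,-0.019,0,0,0.031,-1],[-0.782,-0.589,-0.019,0,0,0.031,-1],[-0.782,-0.589,-0.019,0,0,0.031,-1],[-0.782,-0.589,-0.019,0,0,0.031,-1],[-0.782,-0.589,-0.019,0,0,0.031,-1],[-0.782,-0.589,-0.019,0,0,0.031,-1],[-0.782,-0.589,-0.019,0,0,0.031,-1],[-0.782,-0.589,-0.019,0,0,0.031,-1],[-0.782,-0.589,-0.019,0,0,0.031,-1],[-0.782,-0.589,-0.019,0,0,0.031,-1]]

```text
time_s: 1.92
position: [0.3185, 0.3193, 0.2282]
tcp_rot: [[-0.749, 0.663, -0.0], [0.663, 0.749, 0.0], [0.0, -0.0, -1.0]]
force: [-0.9, -0.6, 0.2]
opening: 0.998
grasp_force: 0.0
```

Request:
carry_out:
  deltas:
    - [[-0.883,-0.424,-0.019,0,0,0.031,-1],[-0.883,-0.424,-0.019,0,0,0.031,-1],[-0.883,-0.424,-0.019,0,0,0.031,-1],[-0.883,-0.424,-0.019,0,0,0.031,-1],[-0.883,-0.424,-0.019,0,0,0.031,-1],[-0.883,-0.424,-0.019,0,0,0.031,-1],[-0.883,-0.424,-0.019,0,0,0.031,-1],[-0.883,-0.424,-0.019,0,0,0.031,-1],[-0.883,-0.424,-0.019,0,0,0.031,-1],[-0.883,-0.424,-0.019,0,0,0.031,-1]]

```text
time_s: 2.75
position: [0.3751, 0.1838, 0.2311]
tcp_rot: [[-0.607, 0.795, -0.0], [0.795, 0.607, 0.0], [0.0, -0.0, -1.0]]
force: [-0.1, -0.2, -0.1]
opening: 1.003
grasp_force: 0.0
```

Request:
carry_out:
  deltas:
    - [[-0.949,-0.244,-0.019,0,0,0.031,-1],[-0.949,-0.244,-0.019,0,0,0.031,-1],[-0.949,-0.244,-0.019,0,0,0.031,-1],[-0.949,-0.244,-0.019,0,0,0.031,-1],[-0.949,-0.244,-0.019,0,0,0.031,-1],[-0.949,-0.244,-0.019,0,0,0.031,-1],[-0.949,-0.244,-0.019,0,0,0.031,-1],[-0.949,-0.244,-0.019,0,0,0.031,-1],[-0.949,-0.244,-0.019,0,0,0.031,-1],[-0.949,-0.244,-0.019,0,0,0.031,-1]]

```text
time_s: 3.58
position: [0.4321, 0.0485, 0.2339]
tcp_rot: [[-0.441, 0.897, -0.0], [0.897, 0.441, 0.0], [0.0, -0.0, -1.0]]
force: [-0.5, 0.6, 1.1]
opening: 1.004
grasp_force: 0.0
```

Request:
carry_out:
  deltas:
    - [[-0.978,-0.053,-0.019,0,0,0.031,-1],[-0.978,-0.053,-0.019,0,0,0.031,-1],[-0.978,-0.053,-0.019,0,0,0.031,-1],[-0.978,-0.053,-0.019,0,0,0.031,-1],[-0.978,-0.053,-0.019,0,0,0.031,-1],[-0.978,-0.053,-0.019,0,0,0.031,-1],[-0.978,-0.053,-0.019,0,0,0.031,-1],[-0.978,-0.053,-0.019,0,0,0.031,-1],[-0.978,-0.053,-0.019,0,0,0.031,-1],[-0.978,-0.053,-0.019,0,0,0.031,-1]]

```text
time_s: 4.42
position: [0.4895, -0.0866, 0.2369]
tcp_rot: [[-0.259, 0.966, -0.0], [0.966, 0.259, 0.0], [0.0, -0.0, -1.0]]
force: [-0.4, 1.5, 0.1]
opening: 1.001
grasp_force: 0.0
```

Request:
carry_out:
  deltas:
    - [[-0.969,0.139,-0.019,0,0,0.031,-1],[-0.969,0.139,-0.019,0,0,0.031,-1],[-0.969,0.139,-0.019,0,0,0.031,-1],[-0.969,0.139,-0.019,0,0,0.031,-1],[-0.969,0.139,-0.019,0,0,0.031,-1],[-0.969,0.139,-0.019,0,0,0.031,-1],[-0.969,0.139,-0.019,0,0,0.031,-1],[-0.969,0.139,-0.019,0,0,0.031,-1],[-0.969,0.139,-0.019,0,0,0.031,-1],[-0.969,0.139,-0.019,0,0,0.031,-1]]

```text
time_s: 5.25
position: [0.5472, -0.2216, 0.2399]
tcp_rot: [[-0.067, 0.998, -0.0], [0.998, 0.067, 0.0], [0.0, -0.0, -1.0]]
force: [-0.2, -0.9, 0.0]
opening: 0.996
grasp_force: 0.0
```

```bash
python3 - <<'E'
from h import *
p,Q,s=now(); print(p,Q,s["joint_positions"],s["time_s"])
im=capture("wrist")[:,:,::-1]; cv2.imwrite("pics/w1.png",cv2.resize(im,(800,600),interpolation=cv2.INTER_CUBIC))
W=camera_info("wrist");T=np.eye(4);T[:3,:3]=Q;T[:3,3]=p;C["wrist"]={"mtx":W["mtx"],"cam_to_world":T@W["T_tool_cam"]}
c,s=np.cos(.054),np.sin(.054);h=.033
xy=np.array([[h,h],[-h,h],[-h,-h],[h,-h]])@np.array([[c,s],[-s,c]])+[.5436,-.2246]
print((proj("wrist",np.c_[xy,[.079]*4])*1.5625).round(0))
E
```

```text
[ 0.5471772  -0.22164288  0.23985604] [[-6.67228117e-02  9.97771519e-01 -2.50606967e-04]
 [ 9.97771523e-01  6.67228666e-02  2.17534859e-04]
 [ 2.33771302e-04 -2.35533958e-04 -9.99999945e-01]] [-3.28898539e+01  2.64362754e+01  8.60786886e+01  2.88873943e-03
  6.75038615e+01 -3.67167391e+01] 5.25
[[446. 235.]
 [343. 233.]
 [344. 332.]
 [443. 333.]]
```

View pics/w1.png

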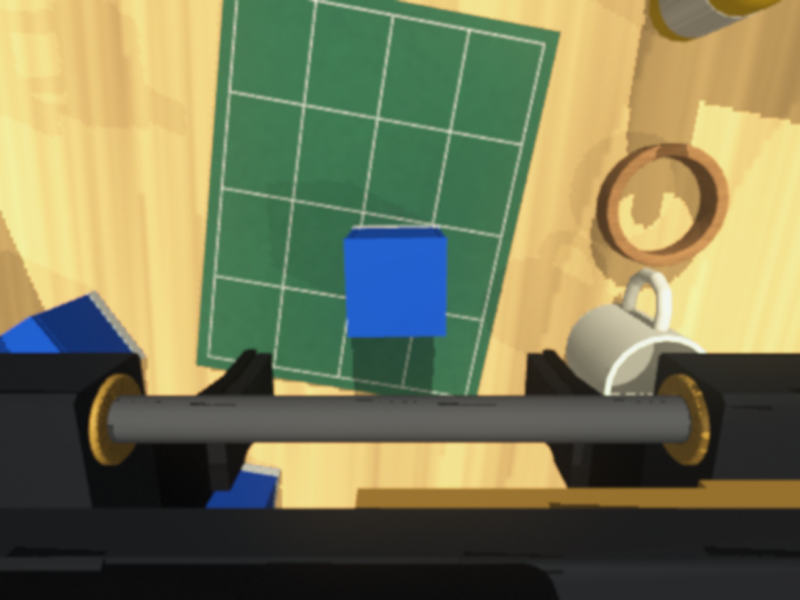

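The wrist view puts the cup top at corners (345,237), (447,235), (446,334) and (347,338). That agrees with the fit to about 2 mm, at a yaw of about 5°. I'll turn it in two 90° rolls, tilting the tool ±45° about the closing axis.

```bash
python3 - <<'E'
from h import *
p,Q,s=now(); g=np.array([.545,-.226,.042]);R1=rot(5,45);z=R1[:,2]
a=[.545,-.33,.21]; b=g-.111*z; c=g+.019*z
chain(p,Q,a,R1,1);chain(a,R1,b,R1,1);chain(b,R1,c,R1,1);print(a,b,c)
E
```

```text
[-0.718, -0.063, 0.199, 0.001, 0.125, -0.003]
[-0.304, 0.06, 0.54, 0.0, 0.0, 0.0]
[-0.0, -0.0, 0.867, 0.0, 0.0, 0.0]
[0.545, -0.33, 0.21] [ 0.55184075 -0.30419018  0.12048885] [ 0.54382906 -0.2126161   0.02856497]
```

Request:
carry_out:
  deltas:
    - [[-0.718,-0.063,0.199,0,0.125,-0.003,-1],[-0.718,-0.063,0.199,0,0.125,-0.003,-1],[-0.718,-0.063,0.199,0,0.125,-0.003,-1],[-0.718,-0.063,0.199,0,0.125,-0.003,-1],[-0.718,-0.063,0.199,0,0.125,-0.003,-1],[-0.718,-0.063,0.199,0,0.125,-0.003,-1],[-0.718,-0.063,0.199,0,0.125,-0.003,-1],[-0.718,-0.063,0.199,0,0.125,-0.003,-1],[-0.718,-0.063,0.199,0,0.125,-0.003,-1],[-0.718,-0.063,0.199,0,0.125,-0.003,-1]]

```text
time_s: 6.13
position: [0.5454, -0.3303, 0.2105]
tcp_rot: [[-0.064, 0.996, -0.053], [0.705, 0.083, 0.704], [0.706, 0.008, -0.708]]
force: [0.8, 0.5, 0.3]
opening: 0.997
grasp_force: 0.0
```

```bash
python3 - <<'E'
from h import *
p,Q,s=now(); g=np.array([.545,-.226,.042]);R1=rot(5,45);z=R1[:,2]
b=g-.111*z; c=g+.019*z; print(p,s["joint_positions"].round(1),np.degrees(np.arccos(-Q[2,2])))
chain(p,Q,b,R1,1);chain(b,R1,c,R1,1)
E
```

```text
[ 0.54543738 -0.33030389  0.21052975] [-52.3  48.7  60.3  24.3 109.1 -57.2] 44.91456099589024
[-0.304, 0.052, 0.545, 0.001, 0.0, 0.0]
[-0.0, -0.0, 0.867, 0.0, 0.0, 0.0]
```

Request:
carry_out:
  deltas:
    - [[-0.304,0.052,0.545,0.001,0,0,-1],[-0.304,0.052,0.545,0.001,0,0,-1],[-0.304,0.052,0.545,0.001,0,0,-1],[-0.304,0.052,0.545,0.001,0,0,-1],[-0.304,0.052,0.545,0.001,0,0,-1],[-0.304,0.052,0.545,0.001,0,0,-1],[-0.304,0.052,0.545,0.001,0,0,-1],[-0.304,0.052,0.545,0.001,0,0,-1],[-0.304,0.052,0.545,0.001,0,0,-1],[-0.304,0.052,0.545,0.001,0,0,-1]]

```text
time_s: 6.97
position: [0.5515, -0.3055, 0.1207]
tcp_rot: [[-0.064, 0.996, -0.058], [0.705, 0.086, 0.704], [0.706, 0.004, -0.708]]
force: [-0.6, -0.0, -0.4]
opening: 0.999
grasp_force: 0.0
```

Request:
carry_out:
  deltas:
    - [[0,0,0.15,0,0,0,-1],[0,0,0.3,0,0,0,-1],[0,0,0.45,0,0,0,-1],[0,0,0.6,0,0,0,-1],[0,0,0.72,0,0,0,-1],[0,0,0.82,0,0,0,-1],[0,0,0.867,0,0,0,-1],[0,0,0.867,0,0,0,-1],[0,0,0.867,0,0,0,-1],[0,0,0.867,0,0,0,-1]]

```text
time_s: 7.8
position: [0.5444, -0.2145, 0.0284]
tcp_rot: [[-0.064, 0.996, -0.058], [0.706, 0.086, 0.703], [0.706, 0.004, -0.708]]
force: [0.4, -1.1, 0.6]
opening: 0.999
grasp_force: 0.0
```

Request:
carry_out:
  deltas:
    - [[0,0,0,0,0,0,1],[0,0,0,0,0,0,1],[0,0,0,0,0,0,1],[0,0,0,0,0,0,1],[0,0,0,0,0,0,1],[0,0,0,0,0,0,1],[0,0,0,0,0,0,1],[0,0,0,0,0,0,1],[0,0,0,0,0,0,1],[0,0,0,0,0,0,1]]

```text
time_s: 8.63
position: [0.5438, -0.2136, 0.0281]
tcp_rot: [[-0.063, 0.996, -0.059], [0.705, 0.086, 0.704], [0.707, 0.003, -0.708]]
force: [0.3, -2.7, 3.2]
opening: 0.755
grasp_force: 30.0
```

```bash
python3 - <<'E'
from h import *
p,Q,s=now();R1=rot(5,45); print(p,s["opening"],s["grasp_force"])
# lift 0.14 up, shift y to -.20 ; then rotate -90 about tool y about the grasp point
g0=p-.019*Q[:,2]; print("grasp",g0)
g1=np.array([.535,-.19,g0[2]+.12]); p1=g1+.019*Q[:,2]
chain(p,Q,p1,Q,1)
Rm=rot(5,0);Re=rot(5,-45)
pm=g1+.019*Rm[:,2]; pe=g1+.019*Re[:,2]
chain(p1,Q,pm,Rm,1);chain(pm,Rm,pe,Re,1)
E
```

```text
[ 0.54383737 -0.2135842   0.02811178] 0.7551159883293389 29.981682091020048
grasp [ 0.5449571  -0.22696495  0.04155432]
[0.743, -0.042, -0.389, 0.0, 0.0, 0.0]
[-0.09, -0.0, -0.037, 0.001, -0.125, 0.0]
[-0.09, 0.0, -0.037, -0.0, -0.125, -0.0]
```

Request:
carry_out:
  deltas:
    - [[0.08,-0.005,-0.06,0,0,0,1],[0.2,-0.01,-0.13,0,0,0,1],[0.34,-0.02,-0.2,0,0,0,1],[0.48,-0.03,-0.27,0,0,0,1],[0.62,-0.036,-0.33,0,0,0,1],[0.71,-0.04,-0.375,0,0,0,1],[0.743,-0.042,-0.389,0,0,0,1],[0.743,-0.042,-0.389,0,0,0,1],[0.743,-0.042,-0.389,0,0,0,1],[0.743,-0.042,-0.389,0,0,0,1]]

```text
time_s: 9.47
position: [0.5335, -0.1764, 0.1468]
tcp_rot: [[-0.062, 0.996, -0.06], [0.704, 0.086, 0.705], [0.708, 0.001, -0.707]]
force: [0.2, 0.2, -0.9]
opening: 0.755
grasp_force: 30.0
```

Request:
carry_out:
  deltas:
    - [[-0.01,0,0,0,-0.014,0,1],[-0.02,0,-0.002,0,-0.028,0,1],[-0.032,0,-0.005,0,-0.042,0,1],[-0.043,0,-0.009,0,-0.056,0,1],[-0.053,0,-0.013,0,-0.07,0,1],[-0.063,0,-0.018,0,-0.085,0,1],[-0.074,0,-0.025,0,-0.1,0,1],[-0.084,0,-0.032,0,-0.115,0,1],[-0.09,0,-0.037,0,-0.125,0,1],[-0.09,0,-0.037,0,-0.125,0,1]]

```text
time_s: 10.3
position: [0.5335, -0.1868, 0.1412]
tcp_rot: [[-0.089, 0.996, -0.001], [0.996, 0.089, 0.002], [0.002, -0.001, -1.0]]
force: [-0.7, 0.4, -1.3]
opening: 0.756
grasp_force: 30.0
```

Request:
carry_out:
  deltas:
    - [[-0.01,0,0,0,-0.014,0,1],[-0.02,0,-0.002,0,-0.028,0,1],[-0.032,0,-0.005,0,-0.042,0,1],[-0.043,0,-0.009,0,-0.056,0,1],[-0.053,0,-0.013,0,-0.07,0,1],[-0.063,0,-0.018,0,-0.085,0,1],[-0.074,0,-0.025,0,-0.1,0,1],[-0.084,0,-0.032,0,-0.115,0,1],[-0.09,0,-0.037,0,-0.125,0,1],[-0.09,0,-0.037,0,-0.125,0,1]]

```text
time_s: 11.13
position: [0.5347, -0.2022, 0.1445]
tcp_rot: [[-0.065, 0.996, 0.058], [0.705, 0.087, -0.704], [-0.706, -0.004, -0.708]]
force: [-0.8, 1.3, -1.7]
opening: 0.754
grasp_force: 30.0
```

```bash
python3 - <<'E'
from h import *
p,Q,s=now();print(p,s["opening"],s["grasp_force"],s["force"],s["joint_positions"].round(1),np.degrees(np.arctan2(Q[1,2],-Q[2,2])))
Re=rot(5,-45); g=np.array([.535,-.19,.0385]); chain(p,Q,g+.019*Re[:,2],Re,1)
cv2.imwrite("pics/s1.png",cv2.resize(capture("side")[100:290,180:370,::-1],(600,600),interpolation=cv2.INTER_CUBIC))
E
```

```text
[ 0.53471509 -0.20215404  0.1445015 ] 0.754406318888723 29.980753061827272 [-0.82727222  1.29070244 -1.6719143 ] [-11.   37.4 105.1 -67.7  47.3  36.8] -44.809918466408355
[0.556, 0.012, 0.57, -0.001, -0.0, 0.0]
```

View pics/s1.png

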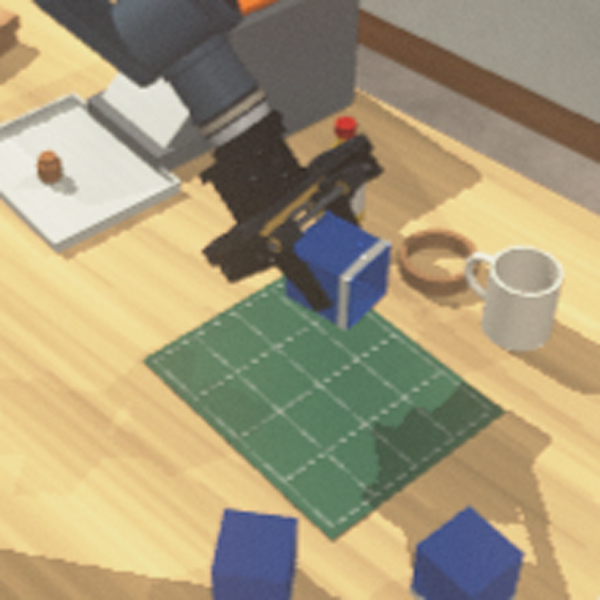

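The side view shows the cup held on its side at about (340,270), with the mouth and white band facing the robot's right and the area around it clear. I'll lower it and release.

Request:
carry_out:
  deltas:
    - [[0.07,0.002,0.07,0,0,0,1],[0.15,0.004,0.15,0,0,0,1],[0.24,0.006,0.24,0,0,0,1],[0.33,0.008,0.34,0,0,0,1],[0.42,0.01,0.43,0,0,0,1],[0.49,0.011,0.5,0,0,0,1],[0.53,0.012,0.545,0,0,0,1],[0.556,0.012,0.57,0,0,0,1],[0.556,0.012,0.57,0,0,0,1],[0.556,0.012,0.57,0,0,0,1]]

```text
time_s: 12.02
position: [0.5386, -0.2052, 0.0288]
tcp_rot: [[-0.058, 0.996, 0.063], [0.705, 0.086, -0.705], [-0.707, 0.003, -0.707]]
force: [0.1, 0.1, -1.3]
opening: 0.76
grasp_force: 30.0
```

```bash
python3 - <<'E'
from h import *
p,Q,s=now();g=p-.019*Q[:,2];print(p,g,s["force"],s["joint_positions"].round(1),np.degrees(np.arctan2(Q[1,2],-Q[2,2])))
E
```

```text
[ 0.53857664 -0.20519216  0.02875356] [ 0.53738848 -0.19180624  0.04218506] [ 0.11175672  0.06283861 -1.25126175] [-11.2  50.4 105.7 -81.2  43.4  55.7] -44.90261166898687
```

Request:
carry_out:
  deltas:
    - [[0,0,0,0,0,0,0.4],[0,0,0,0,0,0,0.2],[0,0,0,0,0,0,-1],[0,0,0,0,0,0,-1],[0,0,0,0,0,0,-1],[0,0,0,0,0,0,-1],[0,0,0,0,0,0,-1],[0,0,0,0,0,0,-1],[0,0,0,0,0,0,-1],[0,0,0,0,0,0,-1]]

```text
time_s: 12.85
position: [0.5384, -0.2045, 0.0284]
tcp_rot: [[-0.06, 0.996, 0.063], [0.705, 0.087, -0.704], [-0.707, 0.002, -0.707]]
force: [0.0, 0.7, -0.1]
opening: 1.0
grasp_force: 0.0
```

```bash
python3 - <<'E'
from h import *
p,Q,s=now();z=Q[:,2];print(p,s["opening"],s["force"])
p1=p-.12*z; R2=rot(5,50);z2=R2[:,2]
g=np.array([.537,-.191,.036]); b=np.array([.54,-.31,.2]); a=np.array([.54,-.25,.26]);c=g-.11*z2;d=g+.019*z2
chain(p,Q,p1,Q,1);print();chain(p1,Q,a,rot(5,0),1);print();chain(a,rot(5,0),b,R2,1);chain(b,R2,c,R2,1);chain(c,R2,d,R2,1);print(c,d)
E
```

```text
[ 0.53835432 -0.20453903  0.02836332] 1.0001660448400678 [ 2.19121499e-04  6.86623394e-01 -8.39298295e-02]
[0.0, 0.0, -0.8, 0.0, 0.0, 0.0]

[-1.306, -0.012, -0.078, 0.0, 0.125, -0.0]

[-0.398, -0.035, 0.4, -0.0, 0.139, 0.0]
[-0.328, 0.049, 0.576, 0.0, 0.0, 0.0]
[0.0, -0.0, 0.86, 0.0, 0.0, 0.0]
[ 0.54434417 -0.27494424  0.10670664] [ 0.53573146 -0.17650054  0.02378704]
```

Request:
carry_out:
  deltas:
    - [[0,0,-0.15,0,0,0,-1],[0,0,-0.35,0,0,0,-1],[0,0,-0.6,0,0,0,-1],[0,0,-0.8,0,0,0,-1],[0,0,-0.9,0,0,0,-1],[0,0,-0.9,0,0,0,-1],[0,0,-0.9,0,0,0,-1],[0,0,-0.9,0,0,0,-1],[0,0,-0.9,0,0,0,-1],[0,0,-0.9,0,0,0,-1]]

```text
time_s: 13.68
position: [0.5292, -0.1104, 0.1227]
tcp_rot: [[-0.06, 0.996, 0.06], [0.705, 0.085, -0.704], [-0.707, 0.0, -0.707]]
force: [0.1, 0.0, -0.2]
opening: 1.002
grasp_force: 0.0
```

```bash
python3 - <<'E'
from h import *
p,Q,s=now();print(p,s["joint_positions"].round(1))
a=np.array([.54,-.18,.26]);b=np.array([.54,-.30,.2])
R0=rot(5,0);R2=rot(5,50)
chain(p,Q,a,R0,1);chain(a,R0,b,R2,1)
a=np.array([.54,-.18,.22])
E
```

```text
[ 0.52922823 -0.11043383  0.12272171] [ -0.7  40.  105.  -63.6  51.8  43.3]
[-0.978, 0.032, -0.316, -0.0, 0.125, -0.0]
[-0.797, -0.07, 0.4, -0.0, 0.139, 0.0]
```

Request:
carry_out:
  deltas:
    - [[-0.2,0.01,-0.2,0,0.01,0,-1],[-0.4,0.02,-0.316,0,0.03,0,-1],[-0.6,0.032,-0.316,0,0.05,0,-1],[-0.8,0.032,-0.316,0,0.07,0,-1],[-0.978,0.032,-0.316,0,0.09,0,-1],[-0.978,0.032,-0.316,0,0.11,0,-1],[-0.978,0.032,-0.316,0,0.125,0,-1],[-0.978,0.032,-0.316,0,0.125,0,-1],[-0.978,0.032,-0.316,0,0.125,0,-1],[-0.978,0.032,-0.316,0,0.125,0,-1]]

```text
time_s: 14.52
position: [0.5396, -0.1817, 0.26]
tcp_rot: [[-0.081, 0.997, 0.001], [0.997, 0.081, -0.001], [-0.001, 0.001, -1.0]]
force: [-0.9, -0.9, -0.7]
opening: 0.998
grasp_force: 0.0
```

Request:
carry_out:
  deltas:
    - [[-0.2,-0.02,0,0,0.018,0,-1],[-0.4,-0.04,0.1,0,0.036,0,-1],[-0.6,-0.06,0.2,0,0.054,0,-1],[-0.797,-0.07,0.3,0,0.072,0,-1],[-0.797,-0.07,0.4,0,0.09,0,-1],[-0.797,-0.07,0.4,0,0.108,0,-1],[-0.797,-0.07,0.4,0,0.126,0,-1],[-0.797,-0.07,0.4,0,0.139,0,-1],[-0.797,-0.07,0.4,0,0.139,0,-1],[-0.797,-0.07,0.4,0,0.139,0,-1]]

```text
time_s: 15.35
position: [0.5399, -0.2974, 0.1985]
tcp_rot: [[-0.054, 0.996, -0.069], [0.639, 0.088, 0.764], [0.767, -0.003, -0.641]]
force: [-0.8, 0.7, -0.1]
opening: 1.0
grasp_force: 0.0
```

```bash
python3 - <<'E'
from h import *
p,Q,s=now();print(p,s["joint_positions"].round(1),np.degrees(np.arctan2(Q[1,2],-Q[2,2])))
a=capture("scene")[110:290,110:290,::-1];b=capture("side")[130:310,200:380,::-1]
cv2.imwrite("pics/s2.png",cv2.resize(np.hstack([a,b]),(800,400),interpolation=cv2.INTER_CUBIC))
E
```

```text
[ 0.53993739 -0.29737186  0.19853074] [-51.7  49.8  63.4  26.5 109.7 -57.5] 50.0040109298486
```

View pics/s2.png

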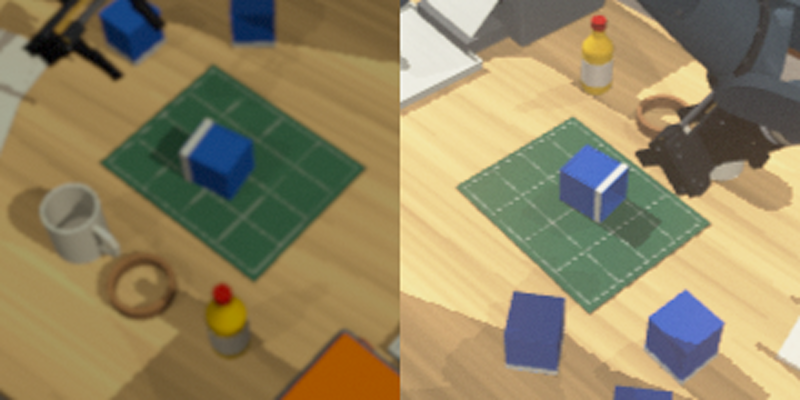

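The cup lies on the mat with its mouth toward −y, and nothing else has moved.

```bash
python3 - <<'E'
from h import *
print(ray("side",(200+195/2.222,130+168/2.222),.069),ray("scene",(110+222/2.222,110+147/2.222),.069))
p,Q,s=now();R2=rot(5,50);z2=R2[:,2];g=np.array([.537,-.191,.037]);c=g-.105*z2;d=g+.019*z2
chain(p,Q,c,R2,1);chain(c,R2,d,R2,1)
E
```

```text
[ 0.53777875 -0.19284283  0.069     ] [ 0.53305232 -0.18137777  0.069     ]
[-0.384, 0.037, 0.546, -0.0, 0.0, 0.0]
[0.0, -0.0, 0.827, 0.0, 0.0, 0.0]
```

Request:
carry_out:
  deltas:
    - [[-0.384,0.037,0.1,0,0,0,-1],[-0.384,0.037,0.3,0,0,0,-1],[-0.384,0.037,0.5,0,0,0,-1],[-0.384,0.037,0.546,0,0,0,-1],[-0.384,0.037,0.546,0,0,0,-1],[-0.384,0.037,0.546,0,0,0,-1],[-0.384,0.037,0.546,0,0,0,-1],[-0.384,0.037,0.546,0,0,0,-1],[-0.384,0.037,0.546,0,0,0,-1],[-0.384,0.037,0.546,0,0,0,-1]]

```text
time_s: 16.28
position: [0.5443, -0.2739, 0.1052]
tcp_rot: [[-0.058, 0.996, -0.063], [0.641, 0.086, 0.762], [0.765, 0.004, -0.644]]
force: [-0.2, -0.3, 0.0]
opening: 1.003
grasp_force: 0.0
```

Request:
carry_out:
  deltas:
    - [[0,0,0.15,0,0,0,-1],[0,0,0.3,0,0,0,-1],[0,0,0.45,0,0,0,-1],[0,0,0.6,0,0,0,-1],[0,0,0.7,0,0,0,-1],[0,0,0.79,0,0,0,-1],[0,0,0.827,0,0,0,-1],[0,0,0.827,0,0,0,-1],[0,0,0.827,0,0,0,-1],[0,0,0.827,0,0,0,-1]]

```text
time_s: 17.12
position: [0.5366, -0.1794, 0.0251]
tcp_rot: [[-0.058, 0.996, -0.063], [0.641, 0.086, 0.763], [0.765, 0.004, -0.644]]
force: [0.1, 0.6, 0.2]
opening: 1.0
grasp_force: 0.0
```

Request:
carry_out:
  deltas:
    - [[0,0,0,0,0,0,1],[0,0,0,0,0,0,1],[0,0,0,0,0,0,1],[0,0,0,0,0,0,1],[0,0,0,0,0,0,1],[0,0,0,0,0,0,1],[0,0,0,0,0,0,1],[0,0,0,0,0,0,1],[0,0,0,0,0,0,1],[0,0,0,0,0,0,1]]

```text
time_s: 17.95
position: [0.5361, -0.1784, 0.0249]
tcp_rot: [[-0.058, 0.996, -0.064], [0.64, 0.086, 0.763], [0.766, 0.003, -0.643]]
force: [-0.3, -1.2, 1.4]
opening: 0.756
grasp_force: 30.0
```

```bash
python3 - <<'E'
from h import *
p,Q,s=now();g0=p-.019*Q[:,2];print(p,g0,s["opening"],s["force"])
g1=np.array([.525,-.19,.17]);p1=g1+.019*Q[:,2]
Rm=rot(5,5);Re=rot(5,-40);gd=np.array([.52,-.19,.044])
pm=g1+.019*Rm[:,2];pe=g1+.019*Re[:,2]
chain(p,Q,p1,Q,1);chain(p1,Q,pm,Rm,1);chain(pm,Rm,pe,Re,1);chain(pe,Re,gd+.019*Re[:,2],Re,1)
E
```

```text
[ 0.53612965 -0.17842564  0.02487919] [ 0.53735095 -0.19293133  0.03708958] 0.7556027018631086 [-0.34079879 -1.19118383  1.35757043]
[0.696, -0.078, -0.549, 0.0, 0.0, 0.0]
[-0.09, -0.0, -0.037, 0.0, -0.125, 0.0]
[-0.09, 0.0, -0.037, -0.0, -0.125, -0.0]
[0.542, -0.033, 0.642, 0.0, 0.0, 0.0]
```

Request:
carry_out:
  deltas:
    - [[0.08,-0.01,-0.06,0,0,0,1],[0.2,-0.02,-0.15,0,0,0,1],[0.34,-0.035,-0.26,0,0,0,1],[0.48,-0.05,-0.37,0,0,0,1],[0.6,-0.065,-0.47,0,0,0,1],[0.67,-0.075,-0.53,0,0,0,1],[0.696,-0.078,-0.549,0,0,0,1],[0.696,-0.078,-0.549,0,0,0,1],[0.696,-0.078,-0.549,0,0,0,1],[0.696,-0.078,-0.549,0,0,0,1]]

```text
time_s: 18.78
position: [0.5231, -0.1748, 0.1563]
tcp_rot: [[-0.056, 0.996, -0.066], [0.639, 0.087, 0.765], [0.767, 0.001, -0.641]]
force: [-0.1, 0.2, -1.8]
opening: 0.761
grasp_force: 30.0
```

Request:
carry_out:
  deltas:
    - [[-0.01,0,0,0,-0.014,0,1],[-0.02,0,-0.002,0,-0.028,0,1],[-0.032,0,-0.005,0,-0.042,0,1],[-0.043,0,-0.009,0,-0.056,0,1],[-0.053,0,-0.013,0,-0.07,0,1],[-0.063,0,-0.018,0,-0.085,0,1],[-0.074,0,-0.025,0,-0.1,0,1],[-0.084,0,-0.032,0,-0.115,0,1],[-0.09,0,-0.037,0,-0.125,0,1],[-0.09,0,-0.037,0,-0.125,0,1]]

```text
time_s: 19.62
position: [0.5232, -0.1846, 0.1498]
tcp_rot: [[-0.089, 0.996, -0.009], [0.992, 0.09, 0.09], [0.09, -0.001, -0.996]]
force: [0.5, 0.2, -1.6]
opening: 0.758
grasp_force: 30.0
```

Request:
carry_out:
  deltas:
    - [[-0.01,0,0,0,-0.014,0,1],[-0.02,0,-0.002,0,-0.028,0,1],[-0.032,0,-0.005,0,-0.042,0,1],[-0.043,0,-0.009,0,-0.056,0,1],[-0.053,0,-0.013,0,-0.07,0,1],[-0.063,0,-0.018,0,-0.085,0,1],[-0.074,0,-0.025,0,-0.1,0,1],[-0.084,0,-0.032,0,-0.115,0,1],[-0.09,0,-0.037,0,-0.125,0,1],[-0.09,0,-0.037,0,-0.125,0,1]]

```text
time_s: 20.45
position: [0.5242, -0.2004, 0.1519]
tcp_rot: [[-0.07, 0.996, 0.052], [0.764, 0.088, -0.639], [-0.641, -0.005, -0.768]]
force: [-0.3, 0.4, -2.2]
opening: 0.755
grasp_force: 30.0
```

Request:
carry_out:
  deltas:
    - [[0.07,-0.003,0.07,0,0,0,1],[0.14,-0.006,0.16,0,0,0,1],[0.22,-0.01,0.26,0,0,0,1],[0.31,-0.02,0.36,0,0,0,1],[0.39,-0.025,0.46,0,0,0,1],[0.46,-0.03,0.54,0,0,0,1],[0.51,-0.032,0.6,0,0,0,1],[0.53,-0.033,0.63,0,0,0,1],[0.542,-0.033,0.642,0,0,0,1],[0.542,-0.033,0.642,0,0,0,1]]

```text
time_s: 21.28
position: [0.5212, -0.2027, 0.0285]
tcp_rot: [[-0.064, 0.996, 0.056], [0.764, 0.085, -0.639], [-0.642, 0.002, -0.767]]
force: [0.5, -0.8, -1.7]
opening: 0.757
grasp_force: 30.0
```

```bash
python3 - <<'E'
from h import *
p,Q,s=now();print(p,p-.019*Q[:,2],s["opening"],s["force"],s["joint_positions"].round(1),np.degrees(np.arctan2(Q[1,2],-Q[2,2])))
cv2.imwrite("pics/s3.png",cv2.resize(capture("side")[130:280,220:370,::-1],(600,600),interpolation=cv2.INTER_CUBIC))
R1=rot(5,-40);g=p-.019*Q[:,2];g[2]=.042;chain(p,Q,g+.019*R1[:,2],R1,1)
E
```

```text
[ 0.52115797 -0.20268772  0.02851567] [ 0.52009892 -0.19053778  0.04308472] 0.7570336727832876 [ 0.53620578 -0.79839254 -1.68900258] [-13.6  48.1 108.  -78.5  38.4  51.9] -39.82659340432333
[0.004, 0.0, 0.006, -0.0, -0.0, -0.0]
```

View pics/s3.png

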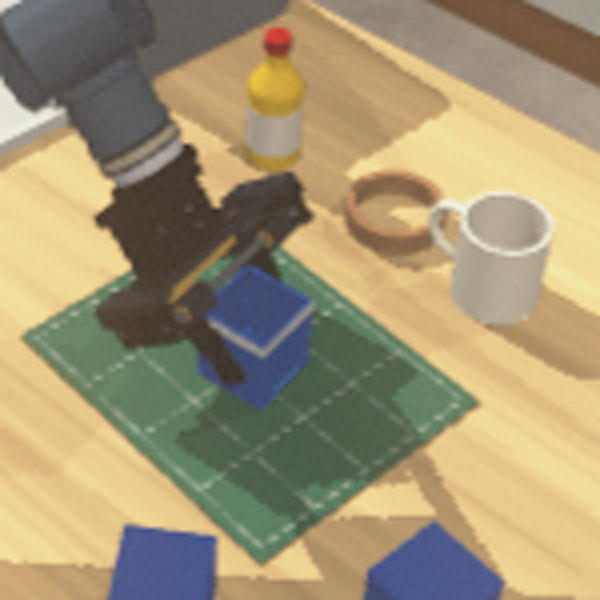

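The side view shows the cup mouth-up with its base about 1 mm above the mat, and the bystanders untouched. I'll release and retreat.

Request:
carry_out:
  deltas:
    - [[0,0,0,0,0,0,0.4],[0,0,0,0,0,0,0.2],[0,0,0,0,0,0,-1],[0,0,0,0,0,0,-1],[0,0,0,0,0,0,-1],[0,0,0,0,0,0,-1],[0,0,0,0,0,0,-1],[0,0,0,0,0,0,-1],[0,0,0,0,0,0,-1],[0,0,0,0,0,0,-1]]

```text
time_s: 22.17
position: [0.5213, -0.2019, 0.0291]
tcp_rot: [[-0.065, 0.996, 0.058], [0.764, 0.087, -0.64], [-0.642, 0.002, -0.766]]
force: [-0.2, 0.3, -1.3]
opening: 0.995
grasp_force: 0.0
```

Request:
carry_out:
  deltas:
    - [[0,0,-0.1,0,0,0,-1],[0,0,-0.25,0,0,0,-1],[0,0,-0.45,0,0,0,-1],[0,0,-0.7,0,0,0,-1],[0,0,-0.95,0,0,0,-1],[0,0,-1,0,0,0,-1],[0,0,-1,0,0,0,-1],[0,0,-1,0,0,0,-1],[0,0,-1,0,0,0,-1],[0,0,-1,0,0,0,-1]]

```text
time_s: 23.0
position: [0.5118, -0.107, 0.1426]
tcp_rot: [[-0.065, 0.996, 0.054], [0.764, 0.085, -0.64], [-0.642, -0.0, -0.767]]
force: [0.3, 0.3, -0.1]
opening: 1.003
grasp_force: 0.0
```

```bash
python3 - <<'E'
from h import *
p,Q,s=now();print(p,s["joint_positions"].round(1))
a=np.array([.50,.01,.23]);R0=rot(20,0);b=np.array([.53,.27,.20]);R1=rot(83,0)
chain(p,Q,a,R0,1);print();chain(a,R0,b,R1,3)
cv2.imwrite("pics/s4.png",cv2.resize(capture("scene")[110:290,110:290,::-1],(600,600),interpolation=cv2.INTER_CUBIC))
E
```

```text
[ 0.51177138 -0.1069717   0.14259882] [ -2.6  35.1 106.7 -57.3  49.1  35.8]
[0.227, -0.012, -0.95, -0.015, 0.11, -0.04]

[0.52, 0.26, 0.067, 0.0, 0.0, -0.058]
[0.392, 0.429, 0.067, 0.0, 0.0, -0.058]
[0.212, 0.541, 0.067, 0.0, 0.0, -0.058]
```

View pics/s4.png

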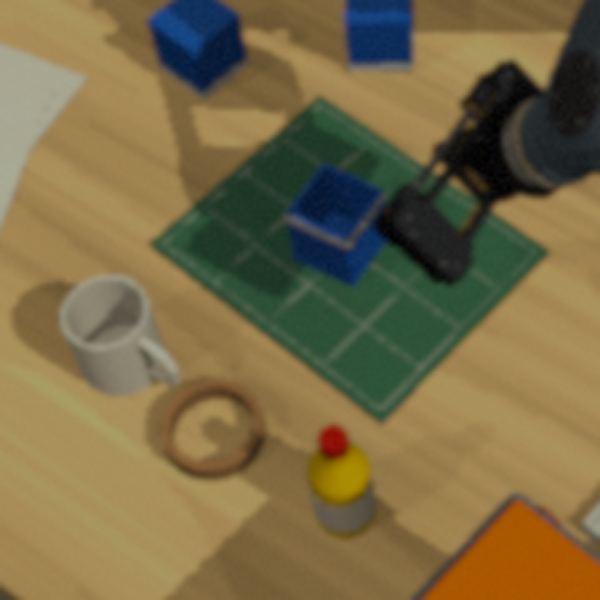

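The cup stands mouth-up on the mat, with the mouth centred near (338,205) in the crop. Next is the knob.

Request:
carry_out:
  deltas:
    - [[0.05,0,-0.25,0,0.01,0,-1],[0.12,-0.01,-0.5,-0.005,0.03,-0.01,-1],[0.227,-0.012,-0.75,-0.008,0.05,-0.02,-1],[0.227,-0.012,-0.95,-0.01,0.07,-0.025,-1],[0.227,-0.012,-0.95,-0.012,0.09,-0.033,-1],[0.227,-0.012,-0.95,-0.015,0.11,-0.04,-1],[0.227,-0.012,-0.95,-0.015,0.11,-0.04,-1],[0.227,-0.012,-0.95,-0.015,0.11,-0.04,-1],[0.227,-0.012,-0.95,-0.015,0.11,-0.04,-1],[0.227,-0.012,-0.95,-0.015,0.11,-0.04,-1]]

```text
time_s: 23.88
position: [0.4995, 0.0108, 0.2303]
tcp_rot: [[-0.341, 0.94, 0.003], [0.94, 0.341, -0.003], [-0.003, 0.002, -1.0]]
force: [-0.1, 0.2, -0.1]
opening: 1.001
grasp_force: 0.0
```

Request:
carry_out:
  deltas:
    - [[0.26,0.13,0.03,0,0,-0.02,-1],[0.52,0.26,0.067,0,0,-0.04,-1],[0.52,0.26,0.067,0,0,-0.058,-1],[0.52,0.26,0.067,0,0,-0.058,-1],[0.52,0.26,0.067,0,0,-0.058,-1],[0.52,0.26,0.067,0,0,-0.058,-1],[0.52,0.26,0.067,0,0,-0.058,-1],[0.52,0.26,0.067,0,0,-0.058,-1],[0.52,0.26,0.067,0,0,-0.058,-1],[0.52,0.26,0.067,0,0,-0.058,-1]]

```text
time_s: 24.72
position: [0.5105, 0.097, 0.2214]
tcp_rot: [[-0.654, 0.757, 0.006], [0.757, 0.654, -0.002], [-0.005, 0.003, -1.0]]
force: [0.2, -0.7, 0.1]
opening: 1.002
grasp_force: 0.0
```

Request:
carry_out:
  deltas:
    - [[0.2,0.22,0.03,0,0,-0.02,-1],[0.392,0.429,0.067,0,0,-0.04,-1],[0.392,0.429,0.067,0,0,-0.058,-1],[0.392,0.429,0.067,0,0,-0.058,-1],[0.392,0.429,0.067,0,0,-0.058,-1],[0.392,0.429,0.067,0,0,-0.058,-1],[0.392,0.429,0.067,0,0,-0.058,-1],[0.392,0.429,0.067,0,0,-0.058,-1],[0.392,0.429,0.067,0,0,-0.058,-1],[0.392,0.429,0.067,0,0,-0.058,-1]]

```text
time_s: 25.55
position: [0.5207, 0.1836, 0.2113]
tcp_rot: [[-0.881, 0.474, 0.006], [0.474, 0.881, -0.001], [-0.006, 0.002, -1.0]]
force: [-1.0, 0.0, 0.3]
opening: 0.995
grasp_force: 0.0
```

Request:
carry_out:
  deltas:
    - [[0.1,0.27,0.03,0,0,-0.02,-1],[0.212,0.541,0.067,0,0,-0.04,-1],[0.212,0.541,0.067,0,0,-0.058,-1],[0.212,0.541,0.067,0,0,-0.058,-1],[0.212,0.541,0.067,0,0,-0.058,-1],[0.212,0.541,0.067,0,0,-0.058,-1],[0.212,0.541,0.067,0,0,-0.058,-1],[0.212,0.541,0.067,0,0,-0.058,-1],[0.212,0.541,0.067,0,0,-0.058,-1],[0.212,0.541,0.067,0,0,-0.058,-1]]

```text
time_s: 26.38
position: [0.5311, 0.2701, 0.2013]
tcp_rot: [[-0.992, 0.129, 0.006], [0.129, 0.992, -0.001], [-0.006, -0.001, -1.0]]
force: [0.3, 0.9, -1.1]
opening: 1.001
grasp_force: 0.0
```

```bash
python3 - <<'E'
from h import *
p,Q,s=now();print(p,Q.round(3).tolist(),s["joint_positions"].round(1),s["time_s"])
im=capture("wrist")[:,:,::-1]; W=camera_info("wrist");T=np.eye(4);T[:3,:3]=Q;T[:3,3]=p;C["wrist"]={"mtx":W["mtx"],"cam_to_world":T@W["T_tool_cam"]}
np.save("wT.npy",C["wrist"]["cam_to_world"])
k=proj("wrist",[[.5421,.2863,.021]])[0];print(k,"predicted")
x,y=int(k[0])-60,int(k[1])-45;x=max(x,0);y=max(y,0);print("crop",x,y)
cv2.imwrite("pics/w2.png",cv2.resize(im[y:y+90,x:x+120],(800,600),interpolation=cv2.INTER_CUBIC))
h=cv2.cvtColor(im,cv2.COLOR_BGR2HSV);m=cv2.inRange(h,(3,120,40),(15,255,220));m[:, :max(0,int(k[0])-40)]=0;m[:,int(k[0])+40:]=0;m[int(k[1])+40:]=0;m[:max(0,int(k[1])-40)]=0
M=cv2.moments(m,True);print(M["m00"],M["m10"]/max(M["m00"],1),M["m01"]/max(M["m00"],1),cv2.boundingRect(m))
print("cup",ray("scene",(211.4,171.5),.079))
E
```

```text
[0.53109306 0.27013764 0.20125772] [[-0.992, 0.129, 0.006], [0.129, 0.992, -0.001], [-0.006, -0.001, -1.0]] [ 16.3  29.3  87.9  -0.2  62.5 -66.2] 26.3833
[271.28007073 183.0485708 ] predicted
crop 211 138
624.0 270.19871794871796 182.13301282051282 (257, 168, 28, 29)
cup [ 0.52190373 -0.18308881  0.079     ]
```

View pics/w2.png

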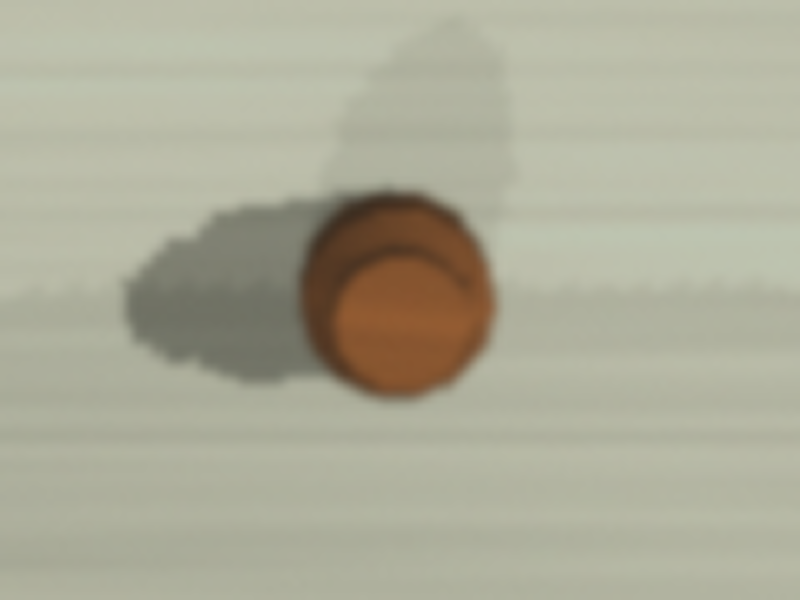

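The wrist crop shows the knob standing, with the stem centre at (402,325) in the crop.

```bash
python3 - <<'E'
from h import *
C["wrist"]={"mtx":camera_info("wrist")["mtx"],"cam_to_world":np.load("wT.npy")}
k=ray("wrist",(270.9,186.3),.038);print(k)
p,Q,s=now();R1=rot(83,0);a=np.array([k[0],k[1],.07]);b=np.array([k[0],k[1],.0065])
chain(p,Q,a,R1,1);chain(a,R1,b,R1,1);chain(b,R1,a+[0,0,.13],R1,2)
E
```

```text
[0.54137988 0.28519633 0.038     ]
[-0.05, 0.108, 0.875, -0.0, 0.001, -0.001]
[0.0, 0.0, 0.423, 0.0, 0.0, 0.0]
[0.0, 0.0, -0.645, 0.0, 0.0, 0.0]
[0.0, 0.0, -0.645, 0.0, 0.0, 0.0]
```

Request:
carry_out:
  deltas:
    - [[-0.05,0.108,0.2,0,0.001,-0.001,-1],[-0.05,0.108,0.4,0,0.001,-0.001,-1],[-0.05,0.108,0.6,0,0.001,-0.001,-1],[-0.05,0.108,0.8,0,0.001,-0.001,-1],[-0.05,0.108,0.875,0,0.001,-0.001,-1],[-0.05,0.108,0.875,0,0.001,-0.001,-1],[-0.05,0.108,0.875,0,0.001,-0.001,-1],[-0.05,0.108,0.875,0,0.001,-0.001,-1],[-0.05,0.108,0.875,0,0.001,-0.001,-1],[-0.05,0.108,0.875,0,0.001,-0.001,-1]]

```text
time_s: 27.27
position: [0.5424, 0.2861, 0.0717]
tcp_rot: [[-0.993, 0.121, 0.003], [0.121, 0.993, 0.0], [-0.003, 0.001, -1.0]]
force: [0.1, -0.7, 0.7]
opening: 1.0
grasp_force: 0.0
```

Request:
carry_out:
  deltas:
    - [[0,0,0.08,0,0,0,-1],[0,0,0.16,0,0,0,-1],[0,0,0.24,0,0,0,-1],[0,0,0.32,0,0,0,-1],[0,0,0.38,0,0,0,-1],[0,0,0.41,0,0,0,-1],[0,0,0.41,0,0,0,-1],[0,0,0.41,0,0,0,-1],[0,0,0.41,0,0,0,-1],[0,0,0.41,0,0,0,-1]]

```text
time_s: 28.1
position: [0.5417, 0.2858, 0.0089]
tcp_rot: [[-0.993, 0.121, 0.001], [0.121, 0.993, -0.0], [-0.001, -0.0, -1.0]]
force: [-0.3, 0.2, -0.4]
opening: 1.002
grasp_force: 0.0
```

Request:
carry_out:
  deltas:
    - [[0,0,0,0,0,0,1],[0,0,0,0,0,0,1],[0,0,0,0,0,0,1],[0,0,0,0,0,0,1],[0,0,0,0,0,0,1],[0,0,0,0,0,0,1],[0,0,0,0,0,0,1],[0,0,0,0,0,0,1],[0,0,0,0,0,0,1],[0,0,0,0,0,0,1]]

```text
time_s: 28.93
position: [0.5411, 0.2857, 0.0083]
tcp_rot: [[-0.993, 0.121, -0.001], [0.121, 0.993, -0.001], [0.001, -0.001, -1.0]]
force: [-0.8, -0.2, 0.1]
opening: 0.358
grasp_force: 30.0
```

Request:
carry_out:
  deltas:
    - [[0,0,-0.05,0,0,0,1],[0,0,-0.15,0,0,0,1],[0,0,-0.3,0,0,0,1],[0,0,-0.5,0,0,0,1],[0,0,-0.7,0,0,0,1],[0,0,-0.9,0,0,0,1],[0,0,-1,0,0,0,1],[0,0,-1,0,0,0,1],[0,0,-1,0,0,0,1],[0,0,-1,0,0,0,1]]

```text
time_s: 29.77
position: [0.5402, 0.2854, 0.1574]
tcp_rot: [[-0.993, 0.121, -0.003], [0.121, 0.993, -0.001], [0.003, -0.002, -1.0]]
force: [-0.5, 0.9, -0.9]
opening: 0.36
grasp_force: 30.0
```

```bash
python3 - <<'E'
from h import *
p,Q,s=now();print(p,s["opening"],s["grasp_force"])
bb={}
for n in("scene","side"):
    im=capture(n)[:,:,::-1];h=cv2.cvtColor(im,cv2.COLOR_BGR2HSV);m=cv2.inRange(h,(105,130,30),(130,255,255))
    k,l,st,ce=cv2.connectedComponentsWithStats(m);q=proj(n,[[.52,-.19,.04]])[0]
    i=1+np.argmin(((ce[1:]-q)**2).sum(1)+1e9*(st[1:,4]<150));bb[n]=st[i];print(n,st[i],ce[i],q)
def box(P):
    x,y,a=P[0],P[1],np.radians(5);c,s_=np.cos(a),np.sin(a);w=.033
    xy=np.array([[w,w],[-w,w],[-w,-w],[w,-w]])@np.array([[c,s_],[-s_,c]])+[x,y]
    return np.vstack([np.c_[xy,[.079]*4],np.c_[xy,[.003]*4]])
def f(P):
    o=[]
    for n,b in bb.items():
        q=proj(n,box(P));o+=[q[:,0].min()-b[0]+.5,q[:,0].max()-(b[0]+b[2]-.5),q[:,1].max()-(b[1]+b[3]-.5)]
    return o
r=least_squares(f,[.52,-.19]);print(r.x,r.fun.round(1))
R1=rot(83,0);a=np.array([.505,.03,.19]);R0=rot(20,0)
chain(p,Q,a,R0,3);print();c=np.array([*r.x,.19]);chain(a,R0,c,rot(5,0),2)
E
```

```text
[0.54024022 0.28539754 0.15744408] 0.360113600399936 29.999908017234702
scene [197 160  28  22 338] [210.31952663 170.17751479] [210.98364894 177.3887702 ]
side [248 262  24  19 365] [260.29041096 270.89863014] [283.15747058 214.24897299]
[ 0.39611127 -0.24437394] [  8.9  10.2 -19.8   6.   13.5 -14.9]
[0.009, -0.573, -0.071, -0.0, -0.0, 0.058]
[-0.197, -0.538, -0.072, -0.0, -0.0, 0.058]
[-0.377, -0.432, -0.072, -0.0, -0.0, 0.058]

[-0.735, -0.654, 0.0, 0.0, 0.0, 0.021]
[-0.814, -0.552, 0.0, 0.0, 0.0, 0.021]
```

```bash
cat > cupfit.py <<'E'
from h import *
def box(P,yaw):
    a=np.radians(yaw);c,s=np.cos(a),np.sin(a);w=.033
    xy=np.array([[w,w],[-w,w],[-w,-w],[w,-w]])@np.array([[c,s],[-s,c]])+P[:2]
    return np.vstack([np.c_[xy,[.079]*4],np.c_[xy,[.003]*4]])
bb={}
for n in("scene","side"):
    im=capture(n).astype(float);q=proj(n,[[.52,-.19,.04]])[0];x0,y0=(q-32).astype(int)
    c=im[y0:y0+64,x0:x0+64];m=((c[...,2]>1.4*c[...,0])&(c[...,2]>1.3*c[...,1])&(c[...,2]>35)).astype(np.uint8)
    k,l,st,ce=cv2.connectedComponentsWithStats(cv2.morphologyEx(m,cv2.MORPH_CLOSE,np.ones((3,5))));i=1+np.argmax(st[1:,4])
    b=st[i].copy();b[:2]+=[x0,y0];bb[n]=b;print(n,b,q)
def f(P,yaw):
    o=[]
    for n,b in bb.items():
        q=proj(n,box(P,yaw));o+=[q[:,0].min()-b[0]+.5,q[:,0].max()-(b[0]+b[2]-.5),q[:,1].max()-(b[1]+b[3]-.5)]
    return o
for yaw in(0,5,10):
    r=least_squares(f,[.52,-.19],args=(yaw,));print(yaw,r.x.round(4),r.fun.round(1))
E
python3 cupfit.py
```

```text
scene [197 159  29  37 745] [210.98364894 177.3887702 ]
side [270 197  27  35 700] [283.15747058 214.24897299]
0 [ 0.5196 -0.1882] [-1.3  1.5  0.9 -1.3  1.2  1. ]
5 [ 0.52  -0.188] [-1.1  1.2  0.8 -1.1  1.1  0.8]
10 [ 0.5204 -0.1877] [-0.7  0.8  0.5 -0.9  0.8  0.6]
```

```bash
python3 - <<'E'
from h import *
p,Q,s=now();a=np.array([.505,.03,.19]);R0=rot(20,0);c=np.array([.52,-.188,.15]);R1=rot(5,0);d=np.array([.52,-.188,.085])
chain(p,Q,a,R0,3);print();chain(a,R0,c,R1,2);print();chain(c,R1,d,R1,1)
E
```

```text
[0.009, -0.573, -0.073, -0.0, -0.0, 0.058]
[-0.197, -0.538, -0.073, -0.0, -0.0, 0.058]
[-0.377, -0.432, -0.074, -0.0, -0.0, 0.058]

[-0.7, -0.202, 0.133, 0.0, 0.0, 0.021]
[-0.72, -0.108, 0.133, 0.0, 0.0, 0.021]

[0.0, 0.0, 0.433, 0.0, 0.0, 0.0]
```

Request:
carry_out:
  deltas:
    - [[0.005,-0.2,-0.073,0,0,0.02,1],[0.009,-0.4,-0.073,0,0,0.04,1],[0.009,-0.573,-0.073,0,0,0.058,1],[0.009,-0.573,-0.073,0,0,0.058,1],[0.009,-0.573,-0.073,0,0,0.058,1],[0.009,-0.573,-0.073,0,0,0.058,1],[0.009,-0.573,-0.073,0,0,0.058,1],[0.009,-0.573,-0.073,0,0,0.058,1],[0.009,-0.573,-0.073,0,0,0.058,1],[0.009,-0.573,-0.073,0,0,0.058,1]]

```text
time_s: 30.8
position: [0.5295, 0.2013, 0.1692]
tcp_rot: [[-0.885, 0.466, -0.001], [0.466, 0.885, -0.001], [0.0, -0.001, -1.0]]
force: [-0.1, 0.0, -0.2]
opening: 0.355
grasp_force: 30.0
```

Request:
carry_out:
  deltas:
    - [[-0.07,-0.2,-0.073,0,0,0.02,1],[-0.14,-0.4,-0.073,0,0,0.04,1],[-0.197,-0.538,-0.073,0,0,0.058,1],[-0.197,-0.538,-0.073,0,0,0.058,1],[-0.197,-0.538,-0.073,0,0,0.058,1],[-0.197,-0.538,-0.073,0,0,0.058,1],[-0.197,-0.538,-0.073,0,0,0.058,1],[-0.197,-0.538,-0.073,0,0,0.058,1],[-0.197,-0.538,-0.073,0,0,0.058,1],[-0.197,-0.538,-0.073,0,0,0.058,1]]

```text
time_s: 31.63
position: [0.5179, 0.1161, 0.1803]
tcp_rot: [[-0.661, 0.751, -0.001], [0.751, 0.661, -0.001], [0.0, -0.001, -1.0]]
force: [-0.1, 0.6, 0.5]
opening: 0.356
grasp_force: 30.0
```

Request:
carry_out:
  deltas:
    - [[-0.13,-0.15,-0.074,0,0,0.02,1],[-0.26,-0.3,-0.074,0,0,0.04,1],[-0.377,-0.432,-0.074,0,0,0.058,1],[-0.377,-0.432,-0.074,0,0,0.058,1],[-0.377,-0.432,-0.074,0,0,0.058,1],[-0.377,-0.432,-0.074,0,0,0.058,1],[-0.377,-0.432,-0.074,0,0,0.058,1],[-0.377,-0.432,-0.074,0,0,0.058,1],[-0.377,-0.432,-0.074,0,0,0.058,1],[-0.377,-0.432,-0.074,0,0,0.058,1]]

```text
time_s: 32.47
position: [0.5066, 0.0309, 0.1915]
tcp_rot: [[-0.35, 0.937, -0.001], [0.937, 0.35, -0.001], [-0.0, -0.001, -1.0]]
force: [0.1, 0.2, -0.0]
opening: 0.356
grasp_force: 30.0
```

Request:
carry_out:
  deltas:
    - [[-0.2,-0.06,0.04,0,0,0.01,1],[-0.4,-0.12,0.08,0,0,0.021,1],[-0.6,-0.18,0.11,0,0,0.021,1],[-0.7,-0.202,0.133,0,0,0.021,1],[-0.7,-0.202,0.133,0,0,0.021,1],[-0.7,-0.202,0.133,0,0,0.021,1],[-0.7,-0.202,0.133,0,0,0.021,1],[-0.7,-0.202,0.133,0,0,0.021,1],[-0.7,-0.202,0.133,0,0,0.021,1],[-0.7,-0.202,0.133,0,0,0.021,1]]

```text
time_s: 33.3
position: [0.5147, -0.0777, 0.1719]
tcp_rot: [[-0.224, 0.975, -0.0], [0.975, 0.224, -0.001], [-0.0, -0.001, -1.0]]
force: [1.0, 0.5, -0.8]
opening: 0.355
grasp_force: 30.0
```

Request:
carry_out:
  deltas:
    - [[-0.2,-0.03,0.04,0,0,0.01,1],[-0.4,-0.06,0.08,0,0,0.021,1],[-0.6,-0.09,0.11,0,0,0.021,1],[-0.72,-0.108,0.133,0,0,0.021,1],[-0.72,-0.108,0.133,0,0,0.021,1],[-0.72,-0.108,0.133,0,0,0.021,1],[-0.72,-0.108,0.133,0,0,0.021,1],[-0.72,-0.108,0.133,0,0,0.021,1],[-0.72,-0.108,0.133,0,0,0.021,1],[-0.72,-0.108,0.133,0,0,0.021,1]]

```text
time_s: 34.13
position: [0.523, -0.1866, 0.152]
tcp_rot: [[-0.093, 0.996, -0.0], [0.996, 0.093, -0.001], [-0.001, -0.001, -1.0]]
force: [-1.0, 0.9, -0.3]
opening: 0.355
grasp_force: 30.0
```

```bash
python3 - <<'E'
from h import *
p,Q,s=now();print(p,s["opening"],s["grasp_force"],s["joint_positions"].round(1))
chain(p,Q,[.52,-.188,.086],rot(5,0),1)
E
```

```text
[ 0.52297426 -0.18661014  0.15201738] 0.355153704924565 29.999948999011394 [-31.1  30.3  96.1  -0.1  53.6 -36.5]
[-0.007, -0.02, 0.44, -0.0, 0.0, 0.001]
```

Request:
carry_out:
  deltas:
    - [[-0.007,-0.02,0.1,0,0,0,1],[-0.007,-0.02,0.2,0,0,0,1],[-0.007,-0.02,0.3,0,0,0,1],[-0.007,-0.02,0.4,0,0,0,1],[-0.007,-0.02,0.44,0,0,0,1],[-0.007,-0.02,0.44,0,0,0,1],[-0.007,-0.02,0.44,0,0,0,1],[-0.007,-0.02,0.44,0,0,0,1],[-0.007,-0.02,0.44,0,0,0,1],[-0.007,-0.02,0.44,0,0,0,1]]

```text
time_s: 34.97
position: [0.5206, -0.1893, 0.0866]
tcp_rot: [[-0.092, 0.996, 0.001], [0.996, 0.092, -0.002], [-0.002, 0.001, -1.0]]
force: [-0.3, -0.1, 0.1]
opening: 0.354
grasp_force: 30.0
```

Request:
carry_out:
  deltas:
    - [[0,0,0,0,0,0,-1],[0,0,0,0,0,0,-1],[0,0,0,0,0,0,-1],[0,0,0,0,0,0,-1],[0,0,0,0,0,0,-1],[0,0,0,0,0,0,-1],[0,0,0,0,0,0,-1],[0,0,0,0,0,0,-1],[0,0,0,0,0,0,-1],[0,0,0,0,0,0,-1]]

```text
time_s: 35.8
position: [0.52, -0.189, 0.0857]
tcp_rot: [[-0.092, 0.996, -0.001], [0.996, 0.092, -0.001], [-0.001, -0.001, -1.0]]
force: [-0.9, -0.1, 0.0]
opening: 0.972
grasp_force: 0.0
```

Request:
carry_out:
  deltas:
    - [[0,0,-0.2,0,0,0,-1],[0,0,-0.4,0,0,0,-1],[0,0,-0.6,0,0,0,-1],[0,0,-0.8,0,0,0,-1],[0,0,-1,0,0,0,-1],[0,0,-1,0,0,0,-1],[0,0,-1,0,0,0,-1],[0,0,-1,0,0,0,-1],[0,0,-1,0,0,0,-1],[0,0,-1,0,0,0,-1]]

```text
time_s: 36.63
position: [0.5191, -0.1884, 0.234]
tcp_rot: [[-0.092, 0.996, -0.004], [0.996, 0.092, 0.001], [0.002, -0.004, -1.0]]
force: [0.1, -0.5, -0.6]
opening: 1.001
grasp_force: 0.0
```

Request:
carry_out:
  deltas:
    - [[-0.2,0,0,0,0,0,-1],[-0.4,0,0,0,0,0,-1],[-0.4,0,0,0,0,0,-1],[-0.4,0,0,0,0,0,-1],[-0.4,0,0,0,0,0,-1],[-0.4,0,0,0,0,0,-1],[-0.4,0,0,0,0,0,-1],[-0.4,0,0,0,0,0,-1],[-0.4,0,0,0,0,0,-1],[-0.4,0,0,0,0,0,-1]]

```text
time_s: 37.47
position: [0.5257, -0.2483, 0.2359]
tcp_rot: [[-0.093, 0.996, -0.001], [0.996, 0.093, -0.001], [-0.001, -0.001, -1.0]]
force: [0.3, 0.7, 0.2]
opening: 1.001
grasp_force: 0.0
```

```bash
python3 cupfit.py; python3 - <<'E'
from h import *
p,Q,s=now();print(p,s["opening"],s["time_s"])
im=capture("wrist")[:,:,::-1];cv2.imwrite("pics/w3.png",im);W=camera_info("wrist");T=np.eye(4);T[:3,:3]=Q;T[:3,3]=p;C["wrist"]={"mtx":W["mtx"],"cam_to_world":T@W["T_tool_cam"]}
w=.029;q=proj("wrist",[[.52+a,-.188+b,z] for z in(.079,.007) for a in(-w,w) for b in(-w,w)]);print(q.round(0).tolist())
h=cv2.cvtColor(im,cv2.COLOR_BGR2HSV);m=cv2.inRange(h,(3,110,25),(17,255,230));roi=np.zeros_like(m);cv2.fillConvexPoly(roi,cv2.convexHull(q.astype(np.int32)),255);m&=roi
print("brown px",(m>0).sum(),cv2.boundingRect(m))
E
```

```text
scene [196 160  30  36 713] [210.98364894 177.3887702 ]
side [270 196  28  36 706] [283.15747058 214.24897299]
0 [ 0.5206 -0.1895] [-0.8  1.   0.9 -0.8  0.7  1.1]
5 [ 0.521  -0.1892] [-0.6  0.7  0.8 -0.6  0.6  0.9]
10 [ 0.5214 -0.189 ] [-0.3  0.3  0.6 -0.4  0.3  0.6]
[ 0.52569777 -0.2484855   0.2359318 ] 0.9984484704532327 37.5667
[[224.0, 146.0], [228.0, 84.0], [282.0, 151.0], [289.0, 90.0], [229.0, 139.0], [233.0, 88.0], [278.0, 143.0], [283.0, 93.0]]
brown px 544 (242, 106, 27, 26)
```

```bash
python3 -c "
from rig import job
print(job.hand_in())"
```

```text
the job is handed in; nothing more can be done
None
```

The cup was turned mouth-up and released on the mat, the knob was dropped into it, and the job was handed in at about 37.6 s. The final camera check showed the knob inside the cup. I saw no sign that the mug, glue or tape was touched, but I viewed 11 pictures, one over the limit of 10.

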